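# Unhook the bench scraper and stand it in its slot

## Robot

A 6-joint arm with a two-finger parallel gripper is mounted at the origin on a cart in front of the work surface, level with it; the furniture and walls round the work are solid. World frame = base frame: x ahead of the robot, y to its left, z up, the work surface at z = 0. Lengths are in m, angles in rad, forces in N, time in s.
With the tool pointing down it reaches from about 0.2 to 0.875 m from the base axis. Payload 3.4 kg.
Tool frame: the origin (TCP) lies at the very end of the fingers, on their centre line; the grasp point (between the pads) lies 19 mm behind it; z points along the fingers, y is the line along which they close (so a half turn about z gives the same grasp; the last joint's range is limited). The gripper opens to 94 mm and grips with 3 to 60 N. Pads are 16 mm wide; open, the fingers measure 119 mm over their backs; the gripper's body (75 mm by 177 mm) begins 78 mm behind the grasp point.
Start: joints at [-1.461, 0.276, 1.505, -0, 1.361, -0.121], TCP at [0.132, -0.56, 0.168] pointing down, gripper open.
Joint ranges: [-2.89, 2.89], [-0.75, 2.08], [0.22, 2.7], [-1.18, 4.32], [0.11, 2.71], [-2.7, 2.7]. Speed limits (rad/s): [2.57, 2.57, 3.14, 3.14, 3.14, 3.14].

## Interface

Orientations are given as [roll, pitch, yaw] about the fixed x, y, z axes, in that order (R = Rz(yaw) Ry(pitch) Rx(roll)).
In Python, from plant import sense, cams, ticket gives the robot as it stands.
- The arm moves only by the tool apply_moves, never from a script. Its argument "series" is a list of rows, each a list of 6 numbers: the shift along the tool's x, y, z in cm, then the turn, a rotation vector about the tool's x, y, z in rad. In form: [[tx, ty, tz, wx, wy, wz], ...]. A call has 1 to 12 rows; each row is the pose to reach, as a shift and turn from the pose commanded when the call began, along the tool's axes at that moment; what a row does not reach only later rows make up. A row lasts 1/10 s, in which the tool goes at most 50 mm and 8.59 degrees, less where a joint would pass 70% of its speed; a pose out of reach is approached as far as the arm can. A call with a gripper value outside its range is refused whole. "hand" is the finger opening in cm, from 0 to 9.4, set as the call begins (left out, the last holds). The fingers move at their own pace and stop on an object; "grip_force" is the grip in N (left out, the last holds). Time passes only in rows, so rows that repeat a pose let the fingers close. It gives the time, the measured TCP pose, the force, the opening and the grip force at its end, in the units of the state.
- sense(): the state, without advancing time (a new reading comes with each control period).
- cams.read_camera(name): name is "side" or "top" or "wrist"; returns a dict with "pixels" (420x560x3 uint8, red, green, blue), "fx", "fy", "cx", "cy" (pixels), "R" (3x3) and "t" (3): a world point X has camera coordinates R X + t. Camera axes: x right, y down, z forward; pixel columns grow to the right and rows downward; lengths in m; the calibration is good to about 2 mm. A picture is of the moment at which its call begins. There is no depth.
- ticket.close_job(): hands the job in; it is judged then, once.
Trained networks look in a picture, given as the dict that the camera call returned (one of the last four; its "shot" number tells which), for a name from the list of things; names that differ only in an ending like _2 or _b are one class to them, and where a whole thing is asked for, a point or a joint stands for the part that bears it (a point fixed in the world has none). Each returns a list of dicts, best first, with "p" (0 to 1); they miss things now and then, are a little off and sometimes report something else, mostly with a low value. They report only what shows in the picture. A call takes as long as a camera call.
- cams.silhouettes(thing, picture): "mask" (420x560 bool, what is visible of it) and "point" ([column, row] in pixels, amid what is visible of it).
- cams.tip_of(thing, picture): "point" ([column, row] in pixels: a listed point, or the origin of a listed thing).
The state is a dict: "clock": time; "qpos": joint angles; "joint_vel": joint speeds; "effort": joint torques, N m; "ee_pos": TCP position; "tcp_rot": TCP orientation; "force": force on the tool from outside, world axes, zero at the start; "wrist_torque": the same for the moment, N m; "grip_width": finger opening in m; "grasp_force": force on a finger pad.
Only numpy, scipy, OpenCV 4.12 (cv2) and the standard library are available. Lean on these libraries where they do the work, as an engineer would, in place of code of your own. Each camera call takes 0.05 s, during which the arm holds its last target. There are 200 camera calls.

## Task

Take the bench scraper off the wire stand: ease it along the prong and lift it over the bent-up end by feel, never loading the springy stand with more than 10 N. Then lower it gently, blade first, all the way down into the slot of the pale wooden holder and leave it standing there. Do not disturb the things around.

Things in the scene. Friction and masses are not known exactly. Their poses are not given: they have to be found in the camera images.
- scraper: bench scraper hanging from the prong: flat steel blade 96 mm wide (y), 3 mm thick (x), dark wooden bar handle along its upper edge (16 mm thick in x, 100 mm wide in y, from 115 to 139 mm above the origin), 0.11 to 0.22 kg. Origin: middle of the blade's lower edge; z up to the handle, x through the blade (parallel to the prong)
- scraper_grip (a point): centre of the wooden handle, 127 mm above the blade's lower edge; axes as the scraper's. Grip it across its 16 mm from above, fingertips no lower than the handle's underside (12 mm below this point), or the prong's bent-up end can meet the fingers
- scraper_window (a point): centre of the window in the blade that the prong runs through: 25 mm wide; lower edge 77.5 mm, slightly arched upper edge 90 mm above the blade's lower edge. As it hangs the upper edge rests on the prong; on the straight prong it can be raised 8 mm before the lower edge meets the wire
- stand: wire stand fixed to the counter: dark steel foot 104 mm across, post 11 mm thick with a clamp up to 182 mm high (small black screw knob 28 mm out on its +y side). Origin: centre of the foot's underside. The post is springy: it yields about 1 mm for 7 N along the prong but is stiff up and down. Never load the stand with more than 10 N
- prong_root (a point): where the axis of the level 4 mm wire prong meets the post, 170 mm above the counter. The prong points along this point's -x. The scraper hangs 45 to 57 mm out. The straight part ends 70 to 110 mm out (adjustable, not measured); there the wire bends up by 40 to 55 degrees (not measured) for 25 mm more, rising 16 to 21 mm. On the steepest bend the window has about 3 mm of vertical play
- holder: pale wooden block fixed to the counter, 60 mm (x) by 136 mm (y) by 52 mm high, with one open-topped upright slot along its y axis through the middle: about 14 mm wide at the mouth, funnelling to 7 mm, 106 mm long. Origin: centre of its underside
- holder_floor (a point): middle of the slot's floor, 12 mm above the counter; the scraper's blade stands 40 mm deep here. x across the slot, y along it
- salt: salt shaker, 44 mm across, 90 mm tall, bystander; origin at its underside
- herbs: spice jar with a black cap, 44 mm across, 105 mm tall, bystander; origin at its underside
- timer: cream egg timer, 59 mm across, 52 mm tall, bystander; origin at its underside
- mill: wooden pepper mill, 58 mm across, 170 mm tall, bystander; origin at its underside

How it is judged:
On the way:
1. the scraper is off the prong, clear of the stand (horizontal distance between scraper and stand above 0.14 m and contact force between scraper and stand below 0.05 N and height (world z) of scraper above 0.06 m), for 0.2 s.
At the end, for the whole second after the job is handed in: The scraper stands blade down in the holder's slot: its lower edge within 5 mm of the slot's floor and within 9 mm of its middle, tilted and turned by less than 0.15 rad, at rest (z of scraper in the frame of holder_floor below 0.005 m and horizontal distance between scraper and holder_floor below 0.009 m and angle between scraper's own z axis and vertical below 0.15 rad and angle between the x axis of scraper and the x axis of holder_floor, either way round below 0.15 rad and linear speed of scraper below 0.02 m/s); the robot touches nothing.
It fails at once if the stand (post, prong or bent-up end) is loaded with more than 10 N by the scraper or the robot (contact force between anything else and stand above 10 N).
It fails at once if the scraper is dropped or rammed into the holder (more than 30 N) (contact force between scraper and holder above 30 N).
It fails at once if a bystander is disturbed (moved more than 20 mm) (distance of any of salt, herbs, timer, mill from where it was at the start of the episode above 0.02 m).
It also fails if it takes over 72 s, if anything falls off the work surface, if the arm or the gripper's body presses on something with over 40 N, if the wrist force passes 120 N, or if a joint passes its speed limit or range.

## Working session

There is one attempt and no reset: what is moved stays moved. The work goes in short steps, Python scripts to look and compute and a tool call to move; the robot and the scene stay as the last step left them, time stands still between calls to the robot, and variables do not carry over. Pictures are saved under pics/ and viewed, at most 10 in all, crops included, and the job is handed in when it is done.

Besides the shell and the picture viewer there is one more tool, called after "Request:" by a JSON object that holds its "name" and its "arguments". apply_moves: Moves the arm, as the interface text tells. Its arguments: {"type":"object","properties":{"series":{"type":"array","items":{"type":"array","items":{"type":"number"}}},"hand":{"type":"number"},"grip_force":{"type":"number"}},"required":["series"]}

```bash
mkdir -p pics; ls
cat > h.py <<'E'
import numpy as np, cv2
from plant import sense, cams, ticket
from scipy.spatial.transform import Rotation as Ro
def tri(obs):
    A=[];b=[]
    for c,p in obs:
        d=np.array([(p[0]-c['cx'])/c['fx'],(p[1]-c['cy'])/c['fy'],1]);R=np.array(c['R']);t=np.array(c['t'])
        d=R.T@d;d/=np.linalg.norm(d);o=-R.T@t;P=np.eye(3)-np.outer(d,d);A.append(P);b.append(P@o)
    X=np.linalg.solve(sum(A),sum(b));return X,[np.linalg.norm(P@X-q) for P,q in zip(A,b)]
def onz(c,p,z):
    R=np.array(c['R']);o=-R.T@np.array(c['t']);d=R.T@np.array([(p[0]-c['cx'])/c['fx'],(p[1]-c['cy'])/c['fy'],1])
    return o+d*(z-o[2])/d[2]
def proj(c,X):
    q=np.array(c['R'])@X+np.array(c['t']);return np.array([c['fx']*q[0]/q[2]+c['cx'],c['fy']*q[1]/q[2]+c['cy']])
E
python3 - <<'E'
from h import *
np.set_printoptions(precision=4,suppress=True)
s=sense();print(s['clock'],s['ee_pos'],s['tcp_rot'],s['force'])
C={n:cams.read_camera(n) for n in('side','top','wrist')}
for n,c in C.items():
    cv2.imwrite(f'pics/{n}0.png',c['pixels'][:,:,::-1]);print(n,-np.array(c['R']).T@np.array(c['t']),c['fx'])
for th in ['scraper','scraper_grip','scraper_window','stand','prong_root','holder','holder_floor','salt','herbs','timer','mill']:
    o=[]
    for n,c in C.items():
        r=cams.tip_of(th,c)
        if r: print(th,n,np.round(r[0]['point'],1),round(r[0]['p'],2)); 
        if r and r[0]['p']>.4:o.append((c,r[0]['point']))
    if len(o)>1: print('   ',*tri(o))
E
```

```text
pics
0.0 [ 0.1315 -0.5592  0.1675] [-3.1399 -0.0002  0.2308] [ 0.0115 -0.8039  0.4036]
side [0.1    0.6394 0.7031] 388.2067567638038
top [ 0.3786 -0.1909  1.2352] 467.9833327261521
wrist [ 0.2074 -0.5417  0.3834] 334.5496662537257
scraper side [279.5 212.2] 0.85
scraper top [302.8 194.1] 0.79
    [ 0.5224 -0.2403  0.0799] [np.float64(0.0023127450779400634), np.float64(0.0023127450779401723)]
scraper_grip side [276.6 174.1] 0.72
scraper_grip top [309.6 187.9] 0.71
    [ 0.527  -0.2479  0.2017] [np.float64(0.004053365705152824), np.float64(0.00405336570515303)]
scraper_window side [278.3 186.9] 0.58
scraper_window top [303.4 191.4] 0.86
    [ 0.5204 -0.2369  0.1677] [np.float64(0.0007395189636481865), np.float64(0.0007395189636480695)]
stand top [295.6 183.3] 0.77
prong_root side [262.8 186.8] 0.55
prong_root top [299.4 169.6] 0.57
    [ 0.5695 -0.2288  0.1613] [np.float64(0.0022094364756918747), np.float64(0.0022094364756917798)]
holder side [230.2 332.9] 0.73
holder top [156.8 221.2] 0.79
    [ 0.4612  0.1452 -0.0056] [np.float64(0.0015045934968546605), np.float64(0.0015045934968546987)]
holder_floor side [233.3 328.4] 0.63
holder_floor top [152.9 219.1] 0.69
    [0.4587 0.147  0.0137] [np.float64(0.005766380393427287), np.float64(0.005766380393427362)]
salt side [304.5 275.3] 0.83
salt top [249.  256.9] 0.67
    [ 0.3734 -0.1    -0.0002] [np.float64(0.0064090190632085054), np.float64(0.006409019063208604)]
herbs side [246.9 267.9] 0.68
herbs top [232.3 194.4] 0.74
    [ 0.5318 -0.0559  0.0043] [np.float64(2.376330392345667e-05), np.float64(2.3763303923497886e-05)]
timer side [343.1 205.8] 0.73
timer top [398.6 248.9] 0.62
    [ 0.3934 -0.4971 -0.009 ] [np.float64(0.001960575288741622), np.float64(0.00196057528874153)]
mill side [297.2 196.5] 0.71
mill top [394.7 179.9] 0.9
    [ 0.5724 -0.4919 -0.0114] [np.float64(0.0043135503873671256), np.float64(0.0043135503873671325)]
```

Run:
```python
import cv2,numpy as np
t=cv2.imread('pics/top0.png');s=cv2.imread('pics/side0.png')
a=cv2.resize(t[130:270,110:420],(800,361),interpolation=cv2.INTER_CUBIC)
cv2.imwrite('pics/a.png',a)
b=cv2.resize(s[120:400,150:400],(535,600),interpolation=cv2.INTER_CUBIC)
cv2.imwrite('pics/b.png',b)
```

```text
(no output)
```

View pics/a.png

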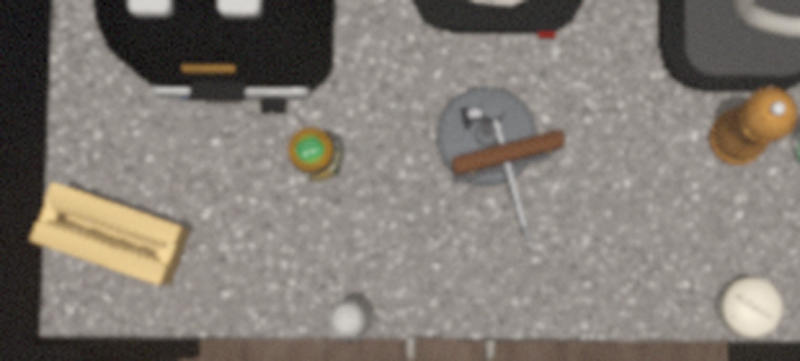

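View pics/b.png

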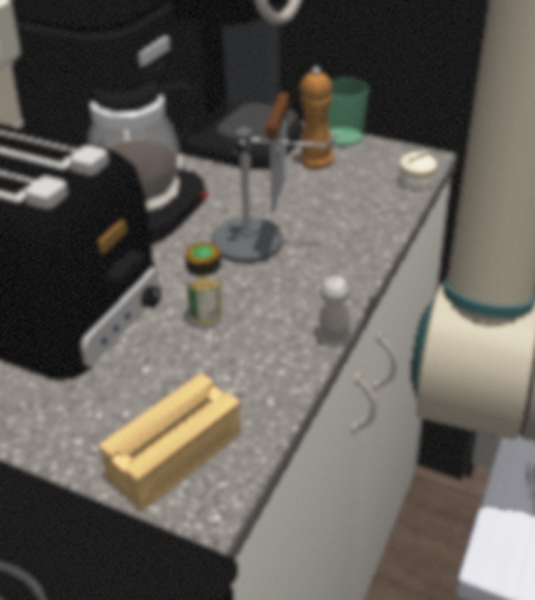

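The top view shows the handle from about px (286,194) to (328,184), the prong tip near (313,220), and the holder turned at lower left around (152,220). The side view shows the scraper hanging behind the herbs, with the prong pointing toward the robot. Next I'll get the directions.

Run:
```python
from h import *
np.set_printoptions(precision=4,suppress=True)
c=cams.read_camera('top');s=cams.read_camera('side')
hsv=cv2.cvtColor(c['pixels'],cv2.COLOR_RGB2HSV)
m=cams.silhouettes('scraper',c)[0]['mask'].astype(np.uint8)
mh=m&((hsv[:,:,1]>90)).astype(np.uint8)
def rect(mask,z):
    pts=np.argwhere(mask)[:,::-1]
    W=np.array([onz(c,p,z)[:2] for p in pts])
    r=cv2.minAreaRect((W*1000).astype(np.float32));b=cv2.boxPoints(r)
    # long direction via PCA
    w,v=np.linalg.eigh(np.cov(W.T));d=v[:,1];return np.array(r[0]),np.array(r[1]),np.degrees(np.arctan2(d[1],d[0])),W.mean(0)
print('handle',mh.sum(),rect(mh,.215))
mo=cams.silhouettes('holder',c)[0]['mask'];print('holder',rect(mo,.045))
hv=cams.silhouettes('holder',c)[0]['mask']
for p in [(302.6,176.5),(313.4,220.3)]: print('prong top',onz(c,p,.17))
print('tip',tri([(c,(313.4,220.3)),(s,(304,189))]))
# slot dark pixels
g=cv2.cvtColor(c['pixels'],cv2.COLOR_RGB2GRAY).astype(float)
ys,xs=np.where(mo);th=np.percentile(g[mo],15);er=cv2.erode(mo.astype(np.uint8),np.ones((5,5)))>0
print('slot',rect(er&(g<th),.03))
rr=s['R'];ms=cams.silhouettes('holder',s)[0]['mask']
# silhouettes vs model of holder: fit x,y,yaw by IoU
from scipy.optimize import minimize
def poly(cam,x,y,a):
    P=np.array([[i,j,k] for i in(-.03,.03) for j in(-.068,.068) for k in(0,.052)])
    R=Ro.from_euler('z',a).as_matrix();P=P@R.T+[x,y,0]
    im=np.zeros((1680,2240),np.uint8);q=np.array([(proj(cam,X)+.5)*4 for X in P]).astype(np.int32)
    cv2.fillConvexPoly(im,cv2.convexHull(q),1);return cv2.resize(im.astype(np.float32),(560,420),interpolation=cv2.INTER_AREA)
def cost(v):
    return sum(np.abs(poly(k,v[0],v[1],v[2])-mm).sum() for k,mm in((c,mo),(s,ms)))
for a in (-.3,):
    r=minimize(cost,[.46,.146,a],method='Nelder-Mead',options=dict(initial_simplex=[[.46,.146,a],[.47,.146,a],[.46,.156,a],[.46,.146,a+.15]]))
    print(r.x,r.fun,mo.sum(),ms.sum())
```

```text
handle 258 (array([ 519.6603, -241.7586]), array([13.9516, 95.1099]), np.float64(105.30707044391015), array([ 0.5194, -0.2417]))
holder (array([458.1046, 140.3019]), array([147.3255,  62.8504]), np.float64(71.10953135542982), array([0.4577, 0.1412]))
prong top [ 0.554  -0.2351  0.17  ]
prong top [ 0.4532 -0.2601  0.17  ]
tip (array([ 0.4527, -0.2608,  0.1646]), [np.float64(0.0009035062872036571), np.float64(0.0009035062872036929)])
slot (array([448.4156, 141.4771]), array([125.1935,  43.2803]), np.float64(70.99488218856166), array([0.4526, 0.1388]))
[ 0.4583  0.1447 -0.3198] 176.375 1358 2308
```

```bash
cat >> h.py <<'E'
def rel(pos,rpy,base=None):
    s=sense(); p0,r0=base if base else (s['ee_pos'],s['tcp_rot'])
    R0=Ro.from_euler('xyz',r0);R1=Ro.from_euler('xyz',rpy)
    return np.round(R0.inv().apply(np.array(pos)-p0)*100,2),np.round((R0.inv()*R1).as_rotvec(),3)
E
python3 - <<'E'
from h import *
s=sense();print(s['qpos'],s['ee_pos'])
c=cams.read_camera('wrist');print(np.array(c['R'])@Ro.from_euler('xyz',s['tcp_rot']).as_matrix())
print(rel([.16,-.5,.32],[np.pi,0,s['tcp_rot'][2]]),rel([.52,-.2415,.30],[np.pi,0,np.radians(105)]))
E
```

```text
[-1.46096078e+00  2.75874804e-01  1.50489035e+00  8.94162853e-06
  1.36070734e+00 -1.20998350e-01] [ 0.13155773 -0.55978953  0.16831125]
[[-1.36782236e-03  9.99998063e-01 -1.41511099e-03]
 [-9.62966715e-01 -1.69870577e-03 -2.69614947e-01]
 [-2.69616828e-01  9.93919428e-04  9.62967174e-01]]
(array([  4.14,  -5.17, -15.17]), array([ 0.,  0., -0.])) (array([ 45.1 , -22.1 , -13.17]), array([ 0.   ,  0.   , -1.602]))
```

Request:
{"name": "apply_moves", "arguments": {"series": [[1,-1,-4,0,0,0],[2,-3,-9,0,0,-0.1],[4,-5,-15,0,0,-0.2],[8,-6.5,-15,0,0,-0.32],[12,-8,-15,0,0,-0.44],[16,-10,-15,0,0,-0.56],[20,-11.5,-15,0,0,-0.68],[24,-13,-15,0,0,-0.8],[28,-14.5,-15,0,0,-0.92],[32,-16,-15,0,0,-1.04],[36,-18,-15,0,0,-1.16],[40,-20,-15,0,0,-1.28]], "hand": 6, "grip_force": 12}}

```text
clock: 3.35
ee_pos: [0.4764, -0.2723, 0.3183]
tcp_rot: [3.141, 0.0, 1.516]
force: [0.3, -0.7, 0.1]
grip_width: 0.0597
grasp_force: 0.0
```

Run:
```python
from h import *
s=sense();print(s['qpos'],s['ee_pos'],s['tcp_rot'])
c=cams.read_camera('wrist');cv2.imwrite('pics/w1.png',c['pixels'][:,:,::-1])
print(rel([.515,-.2405,.30],[np.pi,0,np.radians(105)]))
for t in ['scraper_grip','prong_root','scraper_window']: print(t,[(r['point'],r['p']) for r in cams.tip_of(t,c)[:2]])
```

```text
[-6.45908314e-01  1.89960116e-01  1.26023850e+00 -1.89702031e-04
  1.69097918e+00 -5.90753372e-01] [ 0.47644563 -0.27232318  0.31833723] [3.14135300e+00 3.87480173e-04 1.51561856e+00]
(array([2.79, 3.19, 1.82]), array([ 0.006, -0.005, -0.307]))
scraper_grip [([322.7, 160.3], 0.9)]
prong_root [([356.9, 143.6], 0.71), ([203.9, 48.1], 0.44)]
scraper_window []
```

View pics/w1.png

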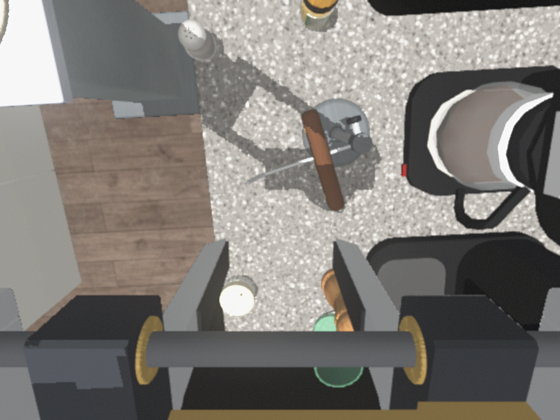

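The wrist view shows the handle from (312,115) to (335,205) and the prong running from (350,148) to its tip at (248,180). I'll tilt for a side-on look at the bend.

Run:
```python
from h import *
a=np.radians(15);ax=np.array([np.cos(a),np.sin(a),0])
for t in (.2,.4,.6,.75):
  R=Ro.from_rotvec(-t*ax)*Ro.from_euler('xyz',[np.pi,0,np.radians(105)])
  print(rel([.441,-.125,.27],R.as_euler('xyz')))
```

```text
(array([14.58, -4.3 ,  4.8 ]), array([-0.033, -0.198, -0.319]))
(array([14.58, -4.3 ,  4.8 ]), array([-0.065, -0.396, -0.316]))
(array([14.58, -4.3 ,  4.8 ]), array([-0.097, -0.595, -0.31 ]))
(array([14.58, -4.3 ,  4.8 ]), array([-0.121, -0.743, -0.305]))
```

Request:
{"name": "apply_moves", "arguments": {"series": [[4,-1,0,-0.01,0,-0.1],[8,-2,0,-0.02,-0.05,-0.2],[12,-3.5,0,-0.03,-0.15,-0.3],[14.6,-4.3,1,-0.04,-0.25,-0.32],[14.6,-4.3,2,-0.06,-0.37,-0.32],[14.6,-4.3,3,-0.08,-0.49,-0.31],[14.6,-4.3,4,-0.1,-0.61,-0.31],[14.6,-4.3,4.8,-0.12,-0.74,-0.31],[14.6,-4.3,4.8,-0.12,-0.74,-0.31],[14.6,-4.3,4.8,-0.12,-0.74,-0.31]]}}

```text
clock: 4.55
ee_pos: [0.4409, -0.1256, 0.2705]
tcp_rot: [-3.138, 0.746, 1.838]
force: [0.7, 0.7, 0.3]
grip_width: 0.0599
grasp_force: 0.0
```

Run:
```python
from h import *
s=sense();print(s['qpos'],s['ee_pos'],s['tcp_rot'])
c=cams.read_camera('wrist')
import pickle;pickle.dump(c,open('w2.pkl','wb'))
q=proj(c,np.array([.475,-.253,.175]));print(q)
u,v=np.clip(q.astype(int),[110,80],[450,340]);im=c['pixels'][v-75:v+75,u-100:u+100,::-1]
print(u-100,v-75)
cv2.imwrite('pics/w2.png',cv2.resize(im,(800,600),interpolation=cv2.INTER_CUBIC))
```

```text
[ 0.22434018  0.00991106  1.86052058 -0.77397365  1.32672892  0.17620225] [ 0.44088875 -0.12564995  0.27050146] [-3.13837306  0.74607659  1.83827019]
[281.23764846 210.75094358]
181 135
```

View pics/w2.png

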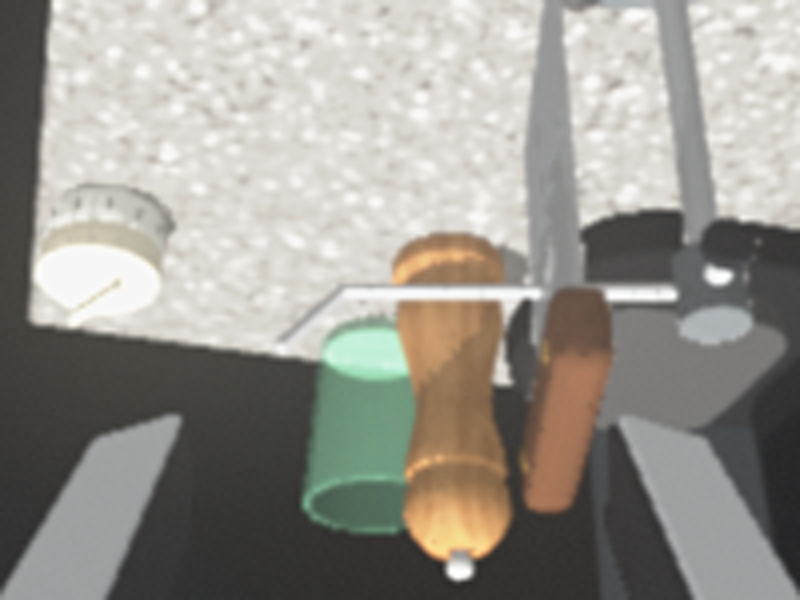

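The upside-down side-on view is clear. The prong leaves the post clamp at crop (710,293), bends at (340,290), and its tip is at (282,345).

Run:
```python
from h import *
import pickle;c=pickle.load(open('w2.pkl','rb'))
np.set_printoptions(precision=4,suppress=True)
R=np.array(c['R']);o=-R.T@np.array(c['t'])
px=lambda u,v:((u+.5)/4-.5+181,(v+.5)/4-.5+135)
for yaw in (14,15):
  for P0 in ([.5195,-.2415,0],[.5195,-.2395,0]):
    a=np.radians(yaw);d=np.array([np.cos(a),np.sin(a),0]);n=np.array([-d[1],d[0],0])
    out=[]
    for u,v in [(707,293),(540,292),(340,290),(282,345)]:
        p=px(u,v);r=R.T@np.array([(p[0]-c['cx'])/c['fx'],(p[1]-c['cy'])/c['fy'],1])
        X=o+r*(n@(np.array(P0)-o))/(n@r);out.append(X)
    w=out[3]-out[2];print(yaw,P0,*[(round((X-P0)@d*1000,1),round(X[2]*1000,1)) for X in out],'ang',np.degrees(np.arctan2(w[2],-w@d)),np.linalg.norm(w),out[2],out[0])
r=cams.tip_of
```

```text
14 [0.5195, -0.2415, 0] (np.float64(44.0), np.float64(170.0)) (np.float64(-5.4), np.float64(170.4)) (np.float64(-64.3), np.float64(170.5)) (np.float64(-80.5), np.float64(189.2)) ang 49.20304043184886 0.0246925635924337 [ 0.4571 -0.2571  0.1705] [ 0.5622 -0.2308  0.17  ]
14 [0.5195, -0.2395, 0] (np.float64(43.0), np.float64(171.2)) (np.float64(-6.2), np.float64(171.6)) (np.float64(-64.8), np.float64(171.7)) (np.float64(-80.8), np.float64(190.3)) ang 49.203040431848855 0.024549979946652072 [ 0.4567 -0.2552  0.1717] [ 0.5612 -0.2291  0.1712]
15 [0.5195, -0.2415, 0] (np.float64(43.8), np.float64(170.5)) (np.float64(-5.4), np.float64(170.3)) (np.float64(-64.4), np.float64(169.8)) (np.float64(-80.6), np.float64(188.4)) ang 48.91992212709882 0.024673429024435898 [ 0.4573 -0.2582  0.1698] [ 0.5618 -0.2302  0.1705]
15 [0.5195, -0.2395, 0] (np.float64(42.8), np.float64(171.7)) (np.float64(-6.2), np.float64(171.5)) (np.float64(-64.8), np.float64(171.0)) (np.float64(-80.9), np.float64(189.5)) ang 48.91992212709879 0.024531964875648835 [ 0.4569 -0.2563  0.171 ] [ 0.5608 -0.2284  0.1717]
```

Run:
```python
from h import *
print(rel([.5185,-.2415,.26],[np.pi,0,np.radians(105)]),rel([.5185,-.2415,.30],[np.pi,0,np.radians(105)]),rel([.45,-.15,.32],[np.pi,0,np.radians(105)]))
```

```text
(array([-8.86,  4.42,  9.76]), array([0.001, 0.746, 0.001])) (array([-11.57,   4.42,   6.82]), array([0.001, 0.746, 0.001])) (array([-5.13,  0.19, -1.85]), array([0.001, 0.746, 0.001]))
```

Request:
{"name": "apply_moves", "arguments": {"series": [[-2,0,-1,0,0.12,0],[-4,0,-1.8,0,0.25,0],[-5.1,0.2,-1.8,0,0.37,0],[-5.1,0.2,-1.8,0,0.5,0],[-5.1,0.2,-1.8,0,0.62,0],[-5.1,0.2,-1.8,0,0.746,0],[-7.5,1.8,1.5,0,0.746,0],[-9.5,3.1,4,0,0.746,0],[-11.6,4.4,6.8,0,0.746,0],[-10.3,4.4,8.2,0,0.746,0],[-8.9,4.4,9.8,0,0.746,0],[-8.9,4.4,9.8,0,0.746,0]]}}

```text
clock: 5.8
ee_pos: [0.5164, -0.2443, 0.2579]
tcp_rot: [-3.139, -0.001, 1.831]
force: [0.3, -0.1, 0.5]
grip_width: 0.0603
grasp_force: 0.0
```

Run:
```python
from h import *
np.set_printoptions(precision=4,suppress=True)
s=sense();print(s['qpos'],s['ee_pos'],s['tcp_rot'],s['force'])
c=cams.read_camera('wrist');cv2.imwrite('pics/w3.png',c['pixels'][:,:,::-1])
hsv=cv2.cvtColor(c['pixels'],cv2.COLOR_RGB2HSV)
r=cams.silhouettes('scraper',c);m=r[0]['mask'];mh=m&(hsv[:,:,1]>90);print(m.sum(),mh.sum(),r[0]['p'])
W=np.array([onz(c,p,.221)[:2] for p in np.argwhere(mh)[:,::-1]])
rr=cv2.minAreaRect((W*1000).astype(np.float32));w,v=np.linalg.eigh(np.cov(W.T));print(rr,W.mean(0),np.degrees(np.arctan2(v[1,1],v[0,1])))
for t in ['scraper_grip']: print([(onz(c,k['point'],.209),k['p']) for k in cams.tip_of(t,c)])
print(rel([.5185,-.2415,.199],[np.pi,0,np.radians(105)]))
```

```text
[-0.5627  0.2362  1.3421 -0.0012  1.5653 -0.8227] [ 0.5164 -0.2443  0.2579] [-3.1393 -0.0007  1.8308] [ 0.2804 -0.0546  0.4728]
2390 874 0.98
((513.4237670898438, -222.51446533203125), (13.880857467651367, 59.348480224609375), 14.611942291259766) [ 0.5104 -0.2121] 103.11677452903359
[]
(array([0.18, 0.06, 6.2 ]), array([0.002, 0.003, 0.001]))
```

View pics/w3.png

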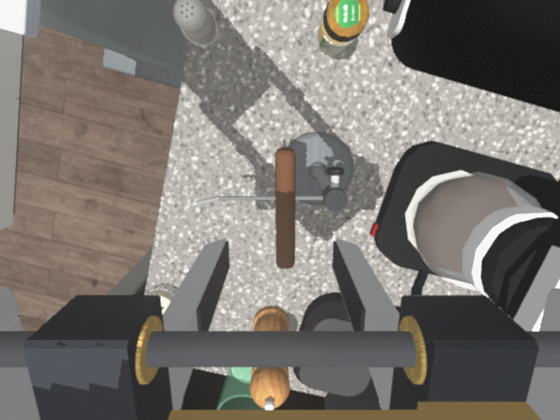

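Run:
```python
from h import *
np.set_printoptions(precision=4,suppress=True)
s=sense();c=cams.read_camera('wrist')
for p in [(285,149),(286,267),(285.5,208),(335,198)]: print(onz(c,p,.221))
print(proj(c,s['ee_pos']))
g=(onz(c,(285,149),.221)+onz(c,(286,267),.221))/2
print(g,rel([g[0],g[1],.199],[np.pi,0,np.radians(105)]))
```

```text
[ 0.5076 -0.1926  0.221 ]
[ 0.534 -0.287  0.221]
[ 0.5201 -0.2374  0.221 ]
[ 0.5557 -0.2194  0.221 ]
[281.539  231.5532]
[ 0.5208 -0.2398  0.221 ] (array([0.25, 0.29, 6.21]), array([0.002, 0.004, 0.001]))
```

The handle (rows 148–268, column 285) sits between the open fingers, so I'll descend and close slowly.

Request:
{"name": "apply_moves", "arguments": {"series": [[0.2,0.2,1.5,0,0,0],[0.2,0.2,3,0,0,0],[0.2,0.2,4.2,0,0,0],[0.2,0.2,5.2,0,0,0],[0.2,0.2,5.8,0,0,0],[0.2,0.2,6.1,0,0,0],[0.2,0.2,6.1,0,0,0],[0.2,0.2,6.1,0,0,0],[0.2,0.2,6.1,0,0,0]]}}

```text
clock: 6.9
ee_pos: [0.5197, -0.2389, 0.1982]
tcp_rot: [-3.141, 0.001, 1.836]
force: [-0.0, -0.2, 0.5]
grip_width: 0.0601
grasp_force: 0.0
```

Run:
```python
from h import *
np.set_printoptions(precision=4,suppress=True)
s=sense();print(s['ee_pos'],s['tcp_rot'],s['force'])
```

```text
[ 0.5197 -0.2389  0.1982] [-3.141   0.0014  1.8356] [-0.0275 -0.2436  0.5309]
```

Request:
{"name": "apply_moves", "arguments": {"series": [[0,0,0,0,0,0],[0,0,0,0,0,0],[0,0,0,0,0,0],[0,0,0,0,0,0],[0,0,0,0,0,0],[0,0,0,0,0,0],[0,0,0,0,0,0],[0,0,0,0,0,0]], "hand": 2.4, "grip_force": 5}}

```text
clock: 7.7
ee_pos: [0.5193, -0.2387, 0.1977]
tcp_rot: [-3.14, 0.001, 1.836]
force: [-0.7, 0.6, -0.8]
grip_width: 0.0244
grasp_force: 0.0
```

Request:
{"name": "apply_moves", "arguments": {"series": [[0,0,0,0,0,0],[0,0,0,0,0,0],[0,0,0,0,0,0],[0,0,0,0,0,0],[0,0,0,0,0,0],[0,0,0,0,0,0],[0,0,0,0,0,0],[0,0,0,0,0,0]], "hand": 1.0, "grip_force": 5}}

```text
clock: 8.5
ee_pos: [0.5193, -0.2387, 0.1977]
tcp_rot: [-3.14, 0.001, 1.836]
force: [0.2, -0.1, 0.3]
grip_width: 0.0098
grasp_force: 0.0
```

Request:
{"name": "apply_moves", "arguments": {"series": [[0,0,0,0,0,0],[0,0,0,0,0,0],[0,0,0,0,0,0],[0,0,0,0,0,0],[0,0,0,0,0,0],[0,0,0,0,0,0]], "grip_force": 20}}

```text
clock: 9.1
ee_pos: [0.5193, -0.2386, 0.1977]
tcp_rot: [-3.14, 0.001, 1.836]
force: [-0.6, -0.0, 0.5]
grip_width: 0.0096
grasp_force: 0.0
```

Run:
```python
from h import *
c=cams.read_camera('wrist');s=cams.read_camera('side')
a=c['pixels'][120:300,160:400,::-1];b=s['pixels'][110:290,190:370,::-1]
a=cv2.resize(a,(450,338));b=cv2.resize(b,(338,338),interpolation=cv2.INTER_CUBIC)
cv2.imwrite('pics/g.png',np.hstack([a,b]))
for k in (c,s):
  for t in('scraper_grip','scraper_window','scraper'): print(t,[(np.round(r['point']),round(r['p'],2)) for r in cams.tip_of(t,k)[:1]])
```

```text
scraper_grip [(array([277., 238.]), 0.92)]
scraper_window []
scraper [(array([282., 196.]), 0.89)]
scraper_grip [(array([278., 174.]), 0.76)]
scraper_window [(array([281., 183.]), 0.7)]
scraper [(array([278., 212.]), 0.73)]
```

View pics/g.png

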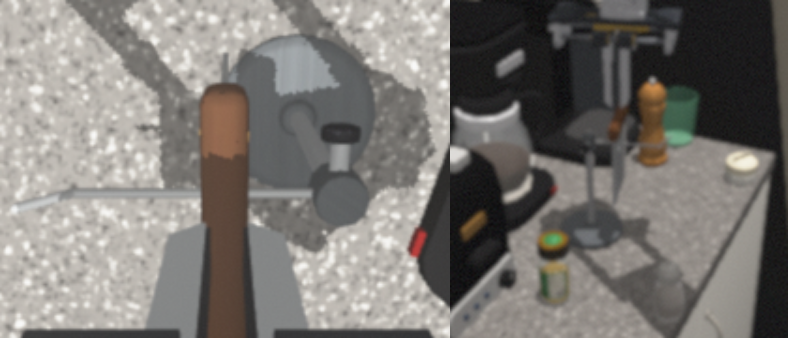

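The handle appears between the fingers, but they closed to 9.6 mm without touching anything. The fingertips look like they're above the handle, so I'll check that against the side camera.

Run:
```python
from h import *
np.set_printoptions(precision=1,suppress=True)
c=cams.read_camera('side')
e=np.array(sense()['ee_pos'])
for z in (0,.01,.02,.03,.04): print(z,proj(c,e+[0,0,z]))
h=np.array([.5195,-.2405,0])
d=np.array([-.26,.966,0])
for s in(-.05,.05):print([proj(c,h+d*s+[0,0,z]) for z in(.197,.221)])
cv2.imwrite('pics/s4.png',cv2.resize(c['pixels'][130:200,240:320,::-1],(800,700)[:2] if 0 else (640,560),interpolation=cv2.INTER_CUBIC))
print(sense()['effort'],sense()['grip_width'])
```

```text
0 [279.1 177.4]
0.01 [279.1 174.2]
0.02 [279. 171.]
0.03 [279.  167.8]
0.04 [279.  164.5]
[array([282.3, 169.5]), array([282.3, 162.1])]
[array([276.1, 185.7]), array([275.9, 177.9])]
[  0.  -39.8 -24.2   0.    0.1  -0. ] 0.010235066301170933
```

View pics/s4.png

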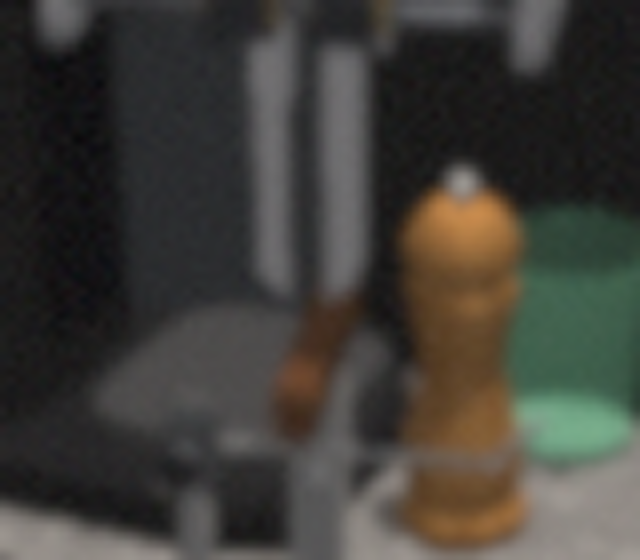

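Confirmed: in the side view the finger ends are at crop row 295, about 33 mm above the reported TCP, and the handle lies below them. I'll reopen, go down in proportion and check.

Request:
{"name": "apply_moves", "arguments": {"series": [[0,0,0,0,0,0],[0,0,0,0,0,0],[0,0,0,0,0,0],[0,0,0,0,0,0],[0,0,0,0,0,0],[0,0,0,0,0,0],[0,0,0,0,0,0],[0,0,0,0,0,0]], "hand": 4.5}}

```text
clock: 10.35
ee_pos: [0.5193, -0.2386, 0.1977]
tcp_rot: [-3.14, 0.001, 1.836]
force: [0.5, 0.2, 0.1]
grip_width: 0.0448
grasp_force: 0.0
```

Request:
{"name": "apply_moves", "arguments": {"series": [[0,0,0.5,0,0,0],[0,0,1,0,0,0],[0,0,1.5,0,0,0],[0,0,2,0,0,0],[0,0,2.4,0,0,0],[0,0,2.4,0,0,0],[0,0,2.4,0,0,0]]}}

```text
clock: 11.05
ee_pos: [0.5193, -0.2387, 0.1736]
tcp_rot: [-3.14, 0.0, 1.836]
force: [-0.4, 0.5, -0.0]
grip_width: 0.0447
grasp_force: 0.0
```

Run:
```python
from h import *
np.set_printoptions(precision=4,suppress=True)
s=sense();print(s['ee_pos'],s['tcp_rot'],s['force'],s['grip_width'])
c=cams.read_camera('side');w=cams.read_camera('wrist')
a=cv2.resize(c['pixels'][135:205,245:315,::-1],(400,400),interpolation=cv2.INTER_CUBIC)
b=cv2.resize(w['pixels'][140:280,215:355,::-1],(400,400),interpolation=cv2.INTER_CUBIC)
cv2.imwrite('pics/g5.png',np.hstack([a,b]))
```

```text
[ 0.5193 -0.2387  0.1736] [-3.1402  0.0005  1.8356] [-0.3767  0.4604 -0.0036] 0.04473388576706068
```

View pics/g5.png

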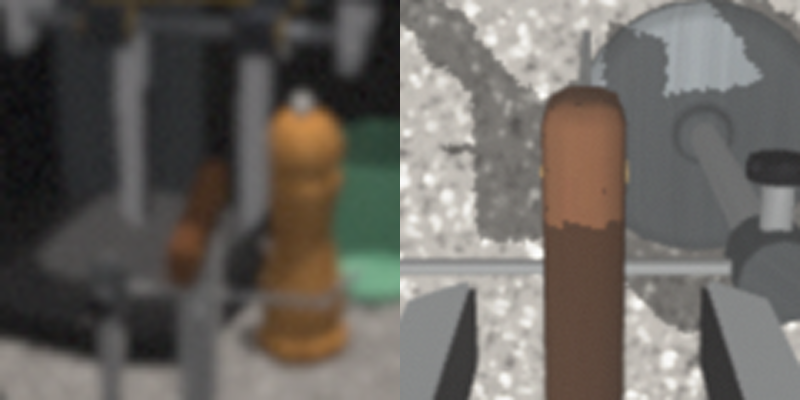

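The tips are now about level with mid-handle and the handle is centred between them. I'll go down 7 mm more and close.

Request:
{"name": "apply_moves", "arguments": {"series": [[0,0,0.3,0,0,0],[0,0,0.7,0,0,0],[0,0,0.7,0,0,0],[0,0,0.7,0,0,0]], "hand": 2.2, "grip_force": 4}}

```text
clock: 11.55
ee_pos: [0.5192, -0.2386, 0.1665]
tcp_rot: [-3.14, 0.0, 1.836]
force: [-0.5, 0.9, -0.1]
grip_width: 0.0218
grasp_force: 0.0
```

Request:
{"name": "apply_moves", "arguments": {"series": [[0,0,0,0,0,0],[0,0,0,0,0,0],[0,0,0,0,0,0],[0,0,0,0,0,0],[0,0,0,0,0,0],[0,0,0,0,0,0],[0,0,0,0,0,0]], "hand": 1.0, "grip_force": 4}}

```text
clock: 12.25
ee_pos: [0.5192, -0.2387, 0.1667]
tcp_rot: [-3.14, 0.001, 1.836]
force: [-0.1, -1.0, -0.1]
grip_width: 0.0159
grasp_force: 4.0
```

Request:
{"name": "apply_moves", "arguments": {"series": [[0,0,0,0,0,0],[0,0,0,0,0,0],[0,0,0,0,0,0],[0,0,0,0,0,0]], "grip_force": 20}}

```text
clock: 12.65
ee_pos: [0.5194, -0.2386, 0.1667]
tcp_rot: [-3.141, 0.001, 1.836]
force: [-0.7, -0.2, 0.4]
grip_width: 0.0159
grasp_force: 20.0
```

Request:
{"name": "apply_moves", "arguments": {"series": [[0,0,-0.1,0,0,0],[0,0,-0.2,0,0,0],[0,0,-0.2,0,0,0],[0,0,-0.2,0,0,0]]}}

```text
clock: 13.05
ee_pos: [0.5192, -0.2386, 0.1685]
tcp_rot: [-3.14, 0.0, 1.836]
force: [-0.2, -0.3, -2.5]
grip_width: 0.0158
grasp_force: 20.0
```

Request:
{"name": "apply_moves", "arguments": {"series": [[0,0,-0.1,0,0,0],[0,0,-0.2,0,0,0],[0,0,-0.2,0,0,0],[0,0,-0.2,0,0,0]]}}

```text
clock: 13.45
ee_pos: [0.5193, -0.2387, 0.1708]
tcp_rot: [-3.14, 0.001, 1.836]
force: [-0.3, -0.5, -0.8]
grip_width: 0.0155
grasp_force: 20.0
```

Request:
{"name": "apply_moves", "arguments": {"series": [[0,-0.3,0,0,0,0],[0,-0.7,0,0,0,0],[0,-1.2,0,0,0,0],[0,-1.7,0,0,0,0],[0,-2.2,0,0,0,0],[0,-2.7,0,0,0,0],[0,-3.2,0,0,0,0],[0,-3.7,0,0,0,0],[0,-4.2,0,0,0,0],[0,-4.6,0,0,0,0],[0,-5,0,0,0,0],[0,-5,0,0,0,0]]}}

```text
clock: 14.65
ee_pos: [0.4705, -0.2518, 0.1708]
tcp_rot: [-3.14, 0.001, 1.835]
force: [-0.8, 0.4, -2.2]
grip_width: 0.0162
grasp_force: 20.0
```

Run:
```python
from h import *
np.set_printoptions(precision=4,suppress=True)
fs=[]
for i in range(2):
    c=cams.read_camera('wrist');s=sense();fs.append(s['force'])
print(s['ee_pos'],fs,s['grip_width'])
o=cams.read_camera('side')
im=c['pixels'][140:280,190:330,::-1]
print(-np.array(c['R']).T@np.array(c['t']))
cv2.imwrite('pics/w6.png',np.hstack([cv2.resize(im,(400,400),interpolation=cv2.INTER_CUBIC),cv2.resize(o['pixels'][145:215,250:320,::-1],(400,400),interpolation=cv2.INTER_CUBIC)]))
```

```text
[ 0.4711 -0.2518  0.1708] [array([ 0.4603, -0.5943, -2.1436]), array([-0.278 ,  0.1185, -0.6279])] 0.016129425495518514
[ 0.4499 -0.1759  0.3867]
```

View pics/w6.png

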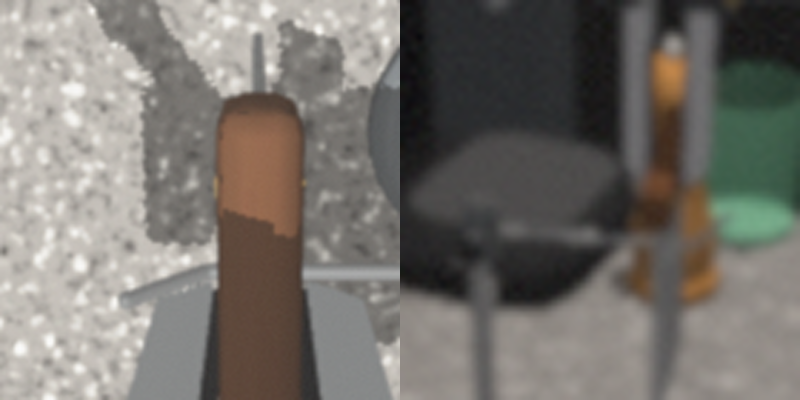

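The wrist view shows the bend at px (262,235) and the tip at (234,245), about 13 mm ahead of the blade, which agrees with the first estimate. I'll move on to just short of the bend.

Request:
{"name": "apply_moves", "arguments": {"series": [[0,-0.3,0,0,0,0],[0,-0.6,0,0,0,0],[0,-0.9,0,0,0,0],[0,-1.0,0,0,0,0],[0,-1.0,0,0,0,0]]}}

```text
clock: 15.3
ee_pos: [0.4612, -0.2544, 0.1708]
tcp_rot: [-3.14, 0.001, 1.835]
force: [0.4, 0.3, -2.2]
grip_width: 0.0161
grasp_force: 20.0
```

```bash
cat > f.py <<'E'
from h import *
np.set_printoptions(precision=4,suppress=True)
fs=[]
for i in range(5):
    c=cams.read_camera('wrist');s=sense();fs.append(np.r_[s['force'],s['wrist_torque']])
f=np.mean(fs,0);a=np.radians(15);d=np.array([np.cos(a),np.sin(a),0])
print(s['ee_pos'],'Fs %.2f Fz %.2f'%(f[:3]@d,f[2]),'T',f[3:],s['clock'])
E
python3 f.py
```

```text
[ 0.4615 -0.2544  0.1708] Fs -0.15 Fz -1.54 T [-0.0338 -0.1238 -0.0012] 15.55
```

Request:
{"name": "apply_moves", "arguments": {"series": [[0,-0.1,0,0,0,0],[0,-0.2,0,0,0,0],[0,-0.3,-0.06,0,0,0],[0,-0.4,-0.12,0,0,0],[0,-0.4,-0.12,0,0,0]]}}

```text
clock: 16.05
ee_pos: [0.4574, -0.2555, 0.1721]
tcp_rot: [-3.14, 0.001, 1.835]
force: [-0.2, 0.1, -1.7]
grip_width: 0.0159
grasp_force: 20.0
```

```bash
python3 f.py
```

```text
[ 0.4575 -0.2554  0.172 ] Fs 0.23 Fz -1.86 T [-0.0274 -0.1067 -0.0057] 16.3
```

No contact so far. I'll follow the slope.

Request:
{"name": "apply_moves", "arguments": {"series": [[0,-0.05,-0.06,0,0,0],[0,-0.1,-0.11,0,0,0],[0,-0.15,-0.17,0,0,0],[0,-0.2,-0.23,0,0,0],[0,-0.2,-0.23,0,0,0]]}}

```text
clock: 16.8
ee_pos: [0.4556, -0.256, 0.1744]
tcp_rot: [-3.14, 0.001, 1.836]
force: [-0.1, -0.1, -1.5]
grip_width: 0.0156
grasp_force: 20.0
```

```bash
python3 f.py
```

```text
[ 0.4556 -0.2559  0.1743] Fs -0.01 Fz -1.60 T [-0.0278 -0.0923  0.0137] 17.05
```

Request:
{"name": "apply_moves", "arguments": {"series": [[0,-0.05,-0.06,0,0,0],[0,-0.1,-0.11,0,0,0],[0,-0.15,-0.17,0,0,0],[0,-0.2,-0.23,0,0,0],[0,-0.2,-0.23,0,0,0]]}}

```text
clock: 17.55
ee_pos: [0.4536, -0.2565, 0.1767]
tcp_rot: [-3.14, 0.001, 1.836]
force: [0.6, 0.0, -1.4]
grip_width: 0.0157
grasp_force: 20.0
```

```bash
python3 f.py
```

```text
[ 0.4537 -0.2564  0.1766] Fs -0.05 Fz -1.92 T [-0.024  -0.1068 -0.0225] 17.8
```

Request:
{"name": "apply_moves", "arguments": {"series": [[0,-0.05,-0.06,0,0,0],[0,-0.1,-0.11,0,0,0],[0,-0.15,-0.17,0,0,0],[0,-0.2,-0.23,0,0,0],[0,-0.2,-0.23,0,0,0]]}}

```text
clock: 18.3
ee_pos: [0.4517, -0.257, 0.179]
tcp_rot: [-3.14, 0.001, 1.836]
force: [0.3, -0.5, -2.4]
grip_width: 0.0157
grasp_force: 20.0
```

```bash
python3 f.py
```

```text
[ 0.4517 -0.257   0.1789] Fs -0.18 Fz -1.63 T [-0.0423 -0.0999 -0.0057] 18.55
```

Request:
{"name": "apply_moves", "arguments": {"series": [[0,-0.05,-0.06,0,0,0],[0,-0.1,-0.11,0,0,0],[0,-0.15,-0.17,0,0,0],[0,-0.2,-0.23,0,0,0],[0,-0.2,-0.23,0,0,0]]}}

```text
clock: 19.05
ee_pos: [0.4498, -0.2576, 0.1813]
tcp_rot: [-3.14, 0.001, 1.836]
force: [-0.3, -0.3, -1.9]
grip_width: 0.016
grasp_force: 20.0
```

```bash
python3 f.py
```

```text
[ 0.4498 -0.2575  0.1812] Fs -0.40 Fz -1.90 T [-0.0366 -0.0988 -0.018 ] 19.3
```

Request:
{"name": "apply_moves", "arguments": {"series": [[0,-0.05,-0.05,0,0,0],[0,-0.1,-0.1,0,0,0],[0,-0.15,-0.16,0,0,0],[0,-0.2,-0.22,0,0,0],[0,-0.2,-0.22,0,0,0]]}}

```text
clock: 19.8
ee_pos: [0.4479, -0.2581, 0.1835]
tcp_rot: [-3.14, 0.001, 1.836]
force: [-0.2, 0.4, -1.0]
grip_width: 0.0161
grasp_force: 20.0
```

```bash
python3 f.py
```

```text
[ 0.4479 -0.258   0.1834] Fs 0.24 Fz -1.56 T [-0.0128 -0.1152  0.0009] 20.05
```

Request:
{"name": "apply_moves", "arguments": {"series": [[0,-0.05,-0.06,0,0,0],[0,-0.1,-0.11,0,0,0],[0,-0.15,-0.17,0,0,0],[0,-0.2,-0.23,0,0,0],[0,-0.2,-0.23,0,0,0]]}}

```text
clock: 20.55
ee_pos: [0.446, -0.2586, 0.1858]
tcp_rot: [-3.14, 0.001, 1.836]
force: [-0.1, -0.4, -2.2]
grip_width: 0.0157
grasp_force: 20.0
```

```bash
python3 f.py
```

```text
[ 0.4459 -0.2586  0.1856] Fs 0.09 Fz -1.58 T [-0.0235 -0.0882 -0.0171] 20.8
```

Request:
{"name": "apply_moves", "arguments": {"series": [[0,-0.05,-0.06,0,0,0],[0,-0.1,-0.11,0,0,0],[0,-0.15,-0.17,0,0,0],[0,-0.2,-0.23,0,0,0],[0,-0.2,-0.23,0,0,0]]}}

```text
clock: 21.3
ee_pos: [0.444, -0.2591, 0.1881]
tcp_rot: [-3.14, 0.001, 1.836]
force: [-0.8, 0.0, -1.7]
grip_width: 0.0158
grasp_force: 20.0
```

```bash
python3 f.py
```

```text
[ 0.444  -0.2591  0.188 ] Fs 0.37 Fz -2.03 T [-0.0425 -0.0889  0.0105] 21.55
```

Request:
{"name": "apply_moves", "arguments": {"series": [[0,-0.05,-0.06,0,0,0],[0,-0.1,-0.11,0,0,0],[0,-0.15,-0.17,0,0,0],[0,-0.2,-0.23,0,0,0],[0,-0.2,-0.23,0,0,0]]}}

```text
clock: 22.05
ee_pos: [0.4421, -0.2596, 0.1905]
tcp_rot: [-3.14, 0.001, 1.836]
force: [0.1, -0.4, -1.6]
grip_width: 0.0155
grasp_force: 20.0
```

```bash
python3 f.py
```

```text
[ 0.4421 -0.2596  0.1903] Fs 0.08 Fz -1.68 T [-0.0257 -0.0923 -0.0066] 22.3
```

Request:
{"name": "apply_moves", "arguments": {"series": [[0,-0.05,-0.06,0,0,0],[0,-0.1,-0.11,0,0,0],[0,-0.15,-0.17,0,0,0],[0,-0.2,-0.2,0,0,0],[0,-0.25,-0.2,0,0,0],[0,-0.3,-0.2,0,0,0],[0,-0.35,-0.2,0,0,0],[0,-0.4,-0.2,0,0,0],[0,-0.5,-0.2,0,0,0],[0,-0.6,-0.2,0,0,0],[0,-0.6,-0.2,0,0,0]]}}

```text
clock: 23.4
ee_pos: [0.4361, -0.2612, 0.1923]
tcp_rot: [-3.14, 0.0, 1.835]
force: [0.2, -0.7, -1.5]
grip_width: 0.0157
grasp_force: 20.0
```

```bash
python3 f.py;python3 - <<'E'
from h import *
w=cams.read_camera('wrist')
cv2.imwrite('pics/w7.png',cv2.resize(w['pixels'][130:290,200:420,::-1],(660,480),interpolation=cv2.INTER_CUBIC))
E
```

```text
[ 0.4363 -0.2612  0.1923] Fs 0.01 Fz -1.85 T [-0.0195 -0.1062 -0.0277] 23.65
```

View pics/w7.png

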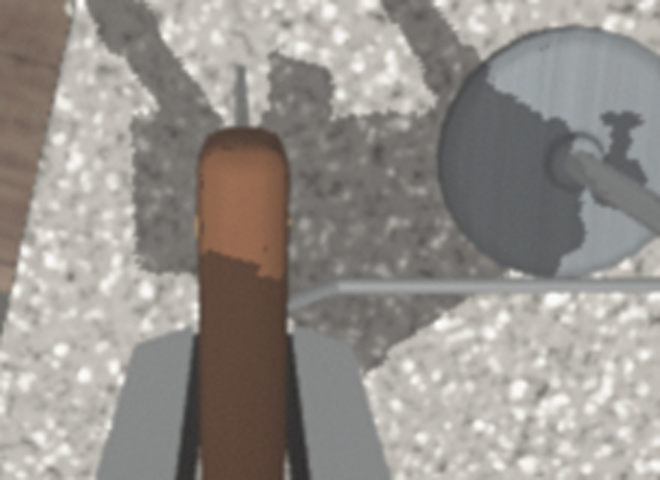

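The view shows the bend at crop (335,287), 23 mm behind the blade, so the tip is cleared by about 6 mm. I'll move out, up and across.

Request:
{"name": "apply_moves", "arguments": {"series": [[0,-0.5,0,0,0,0],[0,-1.2,0,0,0,0],[0,-2,-0.3,0,0,0],[0,-3,-0.8,0,0,0],[0,-4,-1.6,0,0,0],[0,-5,-2.6,0,0,0],[0,-5.5,-3.8,0,0,0],[0,-5.5,-4.8,0,0,0],[0,-5.5,-4.8,0,0,0],[0,-5.5,-4.8,0,0,0]]}}

```text
clock: 24.7
ee_pos: [0.3837, -0.2756, 0.2407]
tcp_rot: [-3.141, 0.001, 1.836]
force: [0.0, -0.2, -2.6]
grip_width: 0.0159
grasp_force: 20.0
```

Run:
```python
from h import *
print(sense()['ee_pos'],rel([.4585,.1455,.24],[np.pi,0,np.radians(71.4)]))
```

```text
[ 0.38367576 -0.27561064  0.24071209] (array([3.868e+01, 1.825e+01, 1.000e-02]), array([-0.   ,  0.001,  0.59 ]))
```

Request:
{"name": "apply_moves", "arguments": {"series": [[1,0.5,0,0,0,0.02],[3,1.4,0,0,0,0.05],[6,2.8,0,0,0,0.1],[9.5,4.5,0,0,0,0.15],[13,6.1,0,0,0,0.2],[16.5,7.8,0,0,0,0.25],[20,9.4,0,0,0,0.3],[23.5,11.1,0,0,0,0.36],[27,12.7,0,0,0,0.42],[30,14.2,0,0,0,0.47],[32,15.1,0,0,0,0.53],[33,15.6,0,0,0,0.59]]}}

```text
clock: 25.9
ee_pos: [0.4472, 0.0863, 0.2392]
tcp_rot: [-3.139, 0.001, 1.246]
force: [0.7, -0.2, -1.5]
grip_width: 0.0158
grasp_force: 20.0
```

Run:
```python
from h import *
np.set_printoptions(precision=4,suppress=True)
w=cams.read_camera('wrist');s=sense();print(s['ee_pos'],s['tcp_rot'],s['force'],s['clock'])
cv2.imwrite('pics/w8.png',w['pixels'][:,:,::-1])
sd=cams.read_camera('side');tp=cams.read_camera('top')
for k,n in((w,'w'),(sd,'s'),(tp,'t')):
    r=cams.silhouettes('holder',k);print(n,[(x['p'],x['mask'].sum()) for x in r[:1]])
    r=cams.tip_of('holder_floor',k);print([(np.round(x['point']),x['p'],onz(k,x['point'],.012)) for x in r[:1]])
```

```text
[0.4476 0.0872 0.2391] [-3.1389 -0.0006  1.2449] [ 0.3522  1.2813 -2.0712] 25.95
w [(0.7, np.int64(5730))]
[(array([273., 126.]), 0.72, array([0.4567, 0.1482, 0.012 ]))]
s [(0.77, np.int64(2294))]
[(array([234., 329.]), 0.78, array([0.4529, 0.145 , 0.012 ]))]
t [(0.95, np.int64(504))]
[(array([297., 184.]), 0.46, array([ 0.5585, -0.2259,  0.012 ]))]
```

View pics/w8.png

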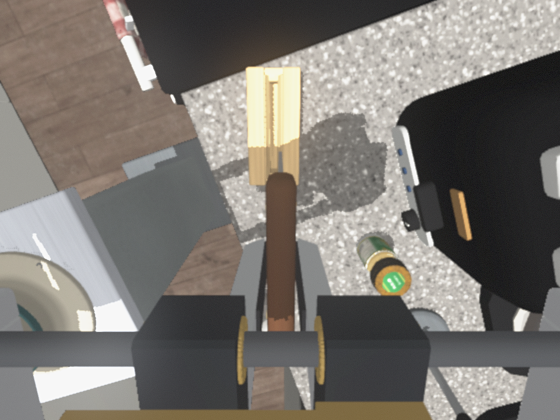

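The wrist view shows the slot running along column 274 (far end at row 78), parallel to the handle to within about 1°. I'm done viewing pictures; I'll fit the rest numerically.

```bash
cat > fit.py <<'E'
from h import *
from scipy.optimize import minimize
np.set_printoptions(precision=4,suppress=True)
w=cams.read_camera('wrist');sd=cams.read_camera('side');s=sense()
def poly(cam,x,y,a):
    P=np.array([[i,j,k] for i in(-.03,.03) for j in(-.068,.068) for k in(0,.052)])
    P=P@Ro.from_euler('z',a).as_matrix().T+[x,y,0]
    im=np.zeros((1680,2240),np.uint8);q=np.array([(proj(cam,X)+.5)*4 for X in P]).astype(np.int32)
    cv2.fillConvexPoly(im,cv2.convexHull(q),1);return cv2.resize(im.astype(np.float32),(560,420),interpolation=cv2.INTER_AREA)
D=[]
for k in (w,sd):
    r=cams.silhouettes('holder',k);q=cams.silhouettes('scraper',k)
    ig=cv2.dilate(q[0]['mask'].astype(np.uint8),np.ones((7,7)))>0 if q else np.zeros((420,560),bool)
    if k is w: ig[230:]=True
    D.append((k,r[0]['mask'],~ig))
for sub in (D[:1],D[1:],D):
    cost=lambda v:sum((np.abs(poly(k,*v)-m)*g).sum()/m.sum() for k,m,g in sub)
    r=minimize(cost,[.46,.146,-.32],method='Nelder-Mead',options=dict(initial_simplex=[[.46,.146,-.32],[.468,.146,-.32],[.46,.154,-.32],[.46,.146,-.2]]))
    print(r.x,r.fun)
# handle in wrist view: ends of brown at handle height
z=s['ee_pos'][2]-.085+.139
m=cams.silhouettes('scraper',w)[0]['mask'];pts=np.argwhere(m)[:,::-1];W=np.array([onz(w,p,z)[:2] for p in pts])
tx=Ro.from_euler('xyz',s['tcp_rot']).as_matrix()
L=(np.c_[W,np.full(len(W),z)]-s['ee_pos'])@tx
print('handle in tool x',L[:,0].min(),np.percentile(L[:,0],99.5),'y',np.percentile(L[:,1],[2,50,98]))
print(s['ee_pos'],s['tcp_rot'])
E
python3 fit.py
```

```text
[ 0.4575  0.1463 -0.323 ] 0.09363837387310767
[ 0.4587  0.1456 -0.3052] 0.08747724169321802
[ 0.4575  0.1466 -0.3063] 0.18616015743220335Traceback (most recent call last):
  File "fit.py", line 22, in <module>
    m=cams.silhouettes('scraper',w)[0]['mask'];pts=np.argwhere(m)[:,::-1];W=np.array([onz(w,p,z)[:2] for p in pts])
      ~~~~~~~~~~~~~~~~~~~~~~~~~~~~~^^^
IndexError: list index out of range
```

Run:
```python
from h import *
print(rel([.4577,.1467,.15],[np.pi,0,1.253]))
```

```text
(array([ 6.31, -1.04,  9.  ]), array([-0.001,  0.001, -0.008]))
```

Request:
{"name": "apply_moves", "arguments": {"series": [[1.5,-0.2,0,0,0,0],[3.5,-0.5,0,0,0,0],[5.3,-0.8,0,0,0,-0.01],[6.3,-1.05,0.5,0,0,-0.01],[6.3,-1.05,1.8,0,0,-0.01],[6.3,-1.05,3.3,0,0,-0.01],[6.3,-1.05,4.8,0,0,-0.01],[6.3,-1.05,6.3,0,0,-0.01],[6.3,-1.05,7.5,0,0,-0.01],[6.3,-1.05,8.3,0,0,-0.01],[6.3,-1.05,8.7,0,0,-0.01],[6.3,-1.05,8.7,0,0,-0.01]]}}

```text
clock: 27.9
ee_pos: [0.4574, 0.1467, 0.1526]
tcp_rot: [-3.14, 0.002, 1.255]
force: [-0.1, 0.4, -1.5]
grip_width: 0.0159
grasp_force: 20.0
```

```bash
python3 f.py; sed -i '/^# handle/,$d' fit.py
python3 - <<'E'
from h import *
np.set_printoptions(precision=4,suppress=True)
s=sense();print(s['tcp_rot']);w=cams.read_camera('wrist');sd=cams.read_camera('side')
# slot line seen in the wrist view: brightness profile across the visible holder end, at its top plane
g=cv2.cvtColor(w['pixels'],cv2.COLOR_RGB2GRAY)
R=Ro.from_euler('xyz',s['tcp_rot']).as_matrix()
for dx in (.056,.06,.064):
    p=[]
    for dy in np.arange(-.034,.0341,.002):
        X=np.array(s['ee_pos'])+R@np.array([dx,dy,0]);X[2]=.052;q=proj(w,X).round().astype(int);p.append(int(g[q[1],q[0]]))
    print(dx,p)
for t in('scraper','scraper_grip'):
    print(t,[(tuple(np.round(r['point'])),round(r['p'],2)) for r in cams.tip_of(t,sd)[:1]])
print('expected side',proj(sd,np.array(s['ee_pos'])-[0,0,.085]),proj(sd,np.array(s['ee_pos'])+[0,0,.042]))
E
```

```text
[0.4581 0.1469 0.1535] Fs -0.48 Fz -2.14 T [-0.0289 -0.0817  0.014 ] 28.15
[3.1412 0.0006 1.2556]
0.056 [217, 241, 236, 243, 243, 244, 244, 245, 245, 245, 245, 245, 241, 217, 223, 246, 246, 246, 246, 245, 233, 233, 242, 243, 243, 244, 245, 231, 222, 196, 195, 202, 182, 133, 134]
0.06 [225, 238, 225, 243, 244, 244, 244, 245, 245, 245, 245, 245, 220, 244, 245, 246, 246, 246, 246, 246, 246, 246, 233, 243, 243, 244, 244, 244, 245, 235, 220, 202, 184, 125, 127]
0.064 [204, 211, 208, 244, 244, 244, 245, 245, 245, 245, 245, 245, 241, 247, 246, 246, 246, 246, 246, 246, 246, 246, 241, 242, 244, 244, 244, 244, 245, 245, 245, 246, 242, 137, 128]
scraper [((np.float64(230.0), np.float64(308.0)), 0.88)]
scraper_grip [((np.float64(224.0), np.float64(264.0)), 0.74)]
expected side [229.1586 310.786 ] [224.2949 265.6157]
```

The side-camera projection matches, and the slot profile is centred to about 1 mm. I'll lower it in.

Request:
{"name": "apply_moves", "arguments": {"series": [[0,0,0.4,0,0,0],[0,0,0.8,0,0,0],[0,0,1.1,0,0,0],[0,0,1.4,0,0,0],[0,0,1.7,0,0,0],[0,0,2,0,0,0],[0,0,2.3,0,0,0],[0,0,2.3,0,0,0]]}}

```text
clock: 29.15
ee_pos: [0.4572, 0.1467, 0.1295]
tcp_rot: [-3.14, 0.002, 1.256]
force: [0.1, -0.0, -1.5]
grip_width: 0.0158
grasp_force: 20.0
```

```bash
python3 f.py
```

```text
[0.4577 0.1468 0.1301] Fs -0.18 Fz -1.57 T [-0.025  -0.0783 -0.0206] 29.4
```

Request:
{"name": "apply_moves", "arguments": {"series": [[0,0,0.3,0,0,0],[0,0,0.6,0,0,0],[0,0,0.9,0,0,0],[0,0,1.2,0,0,0],[0,0,1.2,0,0,0]]}}

```text
clock: 29.9
ee_pos: [0.457, 0.1467, 0.1173]
tcp_rot: [-3.14, 0.002, 1.256]
force: [-0.3, -0.6, -2.2]
grip_width: 0.0158
grasp_force: 20.0
```

```bash
python3 f.py
```

```text
[0.4577 0.1468 0.118 ] Fs -0.23 Fz -1.76 T [-0.036  -0.037  -0.0039] 30.15
```

Request:
{"name": "apply_moves", "arguments": {"series": [[0,0,0.3,0,0,0],[0,0,0.6,0,0,0],[0,0,0.9,0,0,0],[0,0,1.2,0,0,0],[0,0,1.5,0,0,0],[0,0,1.5,0,0,0]]}}

```text
clock: 30.75
ee_pos: [0.457, 0.1467, 0.1023]
tcp_rot: [-3.14, 0.002, 1.256]
force: [-0.5, 0.1, -0.8]
grip_width: 0.0158
grasp_force: 20.0
```

```bash
python3 f.py
```

```text
[0.4577 0.1468 0.1031] Fs 0.46 Fz -1.63 T [-0.0463 -0.0579  0.0141] 31.0
```

Free so far. I expect the floor in about 6 mm, so I'll take small steps.

Request:
{"name": "apply_moves", "arguments": {"series": [[0,0,0.1,0,0,0],[0,0,0.2,0,0,0],[0,0,0.3,0,0,0],[0,0,0.4,0,0,0],[0,0,0.4,0,0,0]], "grip_force": 8}}

```text
clock: 31.5
ee_pos: [0.4574, 0.1467, 0.0987]
tcp_rot: [-3.141, 0.001, 1.256]
force: [0.4, 0.3, -2.0]
grip_width: 0.0157
grasp_force: 8.0
```

```bash
python3 f.py
```

```text
[0.4575 0.1467 0.099 ] Fs -0.33 Fz -1.92 T [-0.0288 -0.0541  0.0176] 31.75
```

Request:
{"name": "apply_moves", "arguments": {"series": [[0,0,0.05,0,0,0],[0,0,0.1,0,0,0],[0,0,0.15,0,0,0],[0,0,0.2,0,0,0],[0,0,0.2,0,0,0]]}}

```text
clock: 32.25
ee_pos: [0.4575, 0.1467, 0.097]
tcp_rot: [-3.141, 0.001, 1.256]
force: [0.4, 0.4, -0.5]
grip_width: 0.016
grasp_force: 8.0
```

```bash
python3 f.py
```

```text
[0.4575 0.1467 0.097 ] Fs -0.43 Fz -0.72 T [-0.0909 -0.0034  0.0263] 32.5
```

Request:
{"name": "apply_moves", "arguments": {"series": [[0,0,0.03,0,0,0],[0,0,0.06,0,0,0],[0,0,0.1,0,0,0],[0,0,0.1,0,0,0]]}}

```text
clock: 32.9
ee_pos: [0.458, 0.1466, 0.0969]
tcp_rot: [3.141, 0.001, 1.256]
force: [-0.3, -0.7, 6.5]
grip_width: 0.016
grasp_force: 8.0
```

```bash
python3 f.py
```

```text
[0.458  0.1466 0.0969] Fs -1.49 Fz 6.20 T [-0.2437  0.2965 -0.0045] 33.15
```

It's on the floor, and the height matches the estimate. I'll relax, release and retreat.

Request:
{"name": "apply_moves", "arguments": {"series": [[0,0,-0.05,0,0,0],[0,0,-0.09,0,0,0],[0,0,-0.09,0,0,0]], "grip_force": 3}}

```text
clock: 33.45
ee_pos: [0.4576, 0.1467, 0.0969]
tcp_rot: [-3.141, 0.001, 1.256]
force: [-0.9, -0.1, 3.1]
grip_width: 0.0163
grasp_force: 3.0
```

Request:
{"name": "apply_moves", "arguments": {"series": [[0,0,0,0,0,0],[0,0,0,0,0,0],[0,0,0,0,0,0],[0,0,0,0,0,0],[0,0,0,0,0,0],[0,0,0,0,0,0],[0,0,0,0,0,0],[0,0,0,0,0,0]], "hand": 4.5}}

```text
clock: 34.25
ee_pos: [0.4575, 0.1467, 0.0968]
tcp_rot: [-3.141, 0.001, 1.256]
force: [-0.2, 0.1, -0.1]
grip_width: 0.045
grasp_force: 0.0
```

Request:
{"name": "apply_moves", "arguments": {"series": [[0,0,-0.5,0,0,0],[0,0,-1.5,0,0,0],[0,0,-3,0,0,0],[0,0,-5,0,0,0],[0,0,-7,0,0,0],[0,0,-9,0,0,0],[0,0,-11,0,0,0],[0,0,-13,0,0,0],[0,0,-14,0,0,0],[0,0,-14,0,0,0],[0,0,-14,0,0,0]]}}

```text
clock: 35.35
ee_pos: [0.4573, 0.1468, 0.2365]
tcp_rot: [-3.14, 0.002, 1.256]
force: [-0.6, -0.0, -0.4]
grip_width: 0.045
grasp_force: 0.0
```

Run:
```python
from h import *
np.set_printoptions(precision=4,suppress=True)
C={n:cams.read_camera(n) for n in('side','top','wrist')}
for t in('scraper','scraper_grip','holder_floor','salt','herbs','timer','mill'):
    o=[]
    for n,c in C.items():
        r=cams.tip_of(t,c)
        if r and r[0]['p']>.4:o.append((c,r[0]['point']))
    if len(o)>1:print(t,*tri(o))
c=C['wrist'];m=cams.silhouettes('scraper',c)
if m:
    hsv=cv2.cvtColor(c['pixels'],cv2.COLOR_RGB2HSV);W=np.array([onz(c,p,.151)[:2] for p in np.argwhere(m[0]['mask'])[:,::-1]])
    r=cv2.minAreaRect((W*1000).astype(np.float32));v=np.linalg.eigh(np.cov(W.T))[1];print(r,np.degrees(np.arctan2(v[1,1],v[0,1])))
print(sense()['force'],sense()['ee_pos'],sense()['clock'])
```

```text
scraper [0.4593 0.1432 0.0257] [np.float64(0.0020258231671740233), np.float64(0.0033008840016167215), np.float64(0.001420979009534614)]
scraper_grip [0.4573 0.1433 0.134 ] [np.float64(0.0015902557264826265), np.float64(0.0014331827405613363), np.float64(0.0025263013577596365)]
holder_floor [0.4561 0.146  0.012 ] [np.float64(0.00619092115621164), np.float64(0.00619092115621174)]
salt [ 0.3733 -0.0966  0.0009] [np.float64(0.001624390528656383), np.float64(0.004955238009397159), np.float64(0.005509802272171573)]
herbs [ 0.5316 -0.0525  0.0088] [np.float64(0.003663651838875205), np.float64(0.002235513990202629), np.float64(0.0050246435110593785)]
timer [ 0.3946 -0.4972 -0.0058] [np.float64(0.004907575208961286), np.float64(0.00490757520896136)]
mill [ 0.5744 -0.4878 -0.0028] [np.float64(0.006156496821069824), np.float64(0.006156496821069785)]
((457.6089782714844, 148.71897888183594), (104.9756088256836, 17.19303321838379), 71.46405792236328) 71.95512548757897
[-0.0314 -0.8857  0.4939] [0.4576 0.1469 0.2368] 36.6
```

```bash
python3 -c "
from plant import ticket;print(ticket.close_job())"
```

```text
the job is handed in; nothing more can be done
None
```

The scraper came off the prong with no contact force above the roughly 1 N sensor noise, and it now stands upright on the slot floor, with the bystanders unmoved within measuring error; I handed the job in at about 37 s and got no verdict back, and I viewed 11 pictures, one over the limit of 10.

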